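# Clamp a handset on the inclined repair jig

## Task

Push the jig's sliding jaw fully home against the handset's edge. Then take the square-handled screwdriver from its rack, seat its blade fully in the slot of the jaw's lock screw, in line with the screw's sloping axis before you begin to turn, and turn the screw clockwise with it until it is tight. Stand the driver back in the free hole of the rack, keep the fingers off the screw, and do not bump or move anything else (lamp, phone dock, awl, tub, tape).

Things in the scene. Friction and masses are not known exactly. Their poses are not given: they have to be found in the camera images.
- clamp: Aluminium jig, fixed; base 190 x 250 mm, origin at the centre of its underside. Its plate (170 mm up the slope, 250 mm along y) slopes 30 degrees: surface centre 75 mm above the origin, normal (-0.5, 0, 0.866) in the jig's frame, top edge 118 mm above the bench. An opened black handset (146 x 72 x 9 mm) is fixed on its +y half; the jaw slides on its -y half.
- jaw (a joint): Slide of the steel jaw along the jig's +y, towards the handset, in m: 0 fully open, 0.035 fully home against the handset's edge (hard stop). Stays where it is left; friction about 6 N.
- jaw_tab (a point): Centre of the upright push tab at the jaw's outer (-y) end. x up the slope, y the sliding direction (to the handset), z square out of the slope. Tab 40 (x) by 12 (y) by 36 mm (z), centre 30 mm out from the slope's surface; the jaw's flat plate around its foot reaches 12 mm out. The screw's axis lies 44.5 mm from the tab's centre along +y.
- screw (a joint): Turn of the lock screw in rad, growing clockwise as seen looking on to its head. Starts between 0.1 and 0.6; tight against its stop at 1.6 (at 0 the slot points up the slope). Its thread draws it in by 1 mm per rad; friction about 0.06 N m, and it stays where it is left.
- screw_slot (a point): Centre of the mouth of the slot in the lock screw's square steel head (34 x 34 mm, on a round 44 mm flange), on the jaw. z out along the screw's axis (square to the slope, 30 degrees from vertical), x along the slot. Slot closed at its ends: 17 mm long (x), 6 mm wide (y), 9 mm deep, 1.5 mm chamfer; the driver fits it either way round.
- lock_screw: The lock screw, origin on its axis at the underside of its flange (18 mm below the slot's mouth), z out along the axis; it does not turn with the head. The fingers must not touch it.
- driver_tip (a point): Tip of the square-handled flat-blade driver, on its axis; z up the driver from tip to handle, x along the blade's width. Blade 14 mm wide (x), 4 mm thick (y), 16 mm long, its last 4 mm narrowed to 12.5 x 2.6 mm. Shaft 8 mm thick; a round guard (34 mm wide, 4 mm thick) has its underside 75 mm above the tip; the handle runs from 79 to 149 mm.
- driver_handle (a point): Centre of the driver's black handle, 114 mm above the tip, same axes. The handle is square, 24 x 24 mm with flats facing x and y, 70 mm long (35 mm either way along z). The driver weighs about 90 g and stands upright in the rack at the start, in either hole and at any turn.
- driver: The same driver: origin at its tip, z up its axis, x along the blade's width.
- rack: Grey rack, origin at the centre of its underside; top plate 70 mm (x) by 190 mm (y), 12 mm thick, its top 90 mm above the bench. Fixed. Holes of 20 mm at y = -45 and +45 mm; a tool hangs with its guard resting on the plate and its tip 15 mm above the bench.
- rack_hole0 (a point): Centre of the rack's hole at its -y end, at the height of the plate's top (90 mm above the bench).
- rack_hole1 (a point): Centre of the rack's hole at its +y end, at the height of the plate's top.
- awl_handle (a point): Centre of the round handle (26 mm in diameter, 70 mm long) of a pointed awl that stands in the other hole of the rack. Bystander, to be left there.
- tub_mid (a point): Centre of a small white closed tub, 44 mm in diameter, 50 mm high, standing loose on the bench. Bystander.
- tape_mid (a point): Centre of a cardboard tape ring, 80 mm outside, 68 mm inside, 12 mm high, lying loose on the bench. Bystander.
- dock: Phone leaning on a black charging dock, fixed: origin at the centre of its underside, 100 x 90 mm, 152 mm high. Bystander, not to be bumped.
- lamp: Slim upright LED bench lamp, fixed between the jig and the rack: a post 16 mm thick on a round foot (60 mm wide, 12 mm high; origin at the centre of its underside) with a round head 50 mm wide at the top, from 290 to 320 mm above the bench. An obstacle to go round; not to be bumped.

How it is judged (in metres and radians):
On the way, in this order (a step that is already met when the one before it is completed fails the run):
1. the jaw is home (within 2 mm of its stop) and the screw is not yet turned (value of joint jaw above 0.033 m and value of joint screw below 0.8 rad), for 0.2 s.
2. the driver's blade is seated at least 5 mm deep in the slot, within 4 mm of the screw's axis and within 7 degrees of its direction, before the screw is turned (all of step 1 and z of driver_tip in the frame of screw_slot below -0.005 m and x of driver_tip in the frame of screw_slot between -0.004 and 0.004 m and y of driver_tip in the frame of screw_slot between -0.004 and 0.004 m and angle between the z axis of driver_tip and the z axis of screw_slot, either way round below 0.12 rad), for 0.2 s.
3. the screw is tight (past 1.4 rad), with the driver still in its slot (z of driver_tip in the frame of screw_slot below -0.005 m and x of driver_tip in the frame of screw_slot between -0.004 and 0.004 m and y of driver_tip in the frame of screw_slot between -0.004 and 0.004 m and value of joint screw above 1.4 rad and angle between the z axis of driver_tip and the z axis of screw_slot, either way round below 0.2 rad), for 0.1 s.
At the end, for the whole second after the job is handed in: The jaw is within 2 mm of fully home, the screw is turned past 1.4 rad, and the driver stands at rest and upright (within 7 degrees) in a hole of the rack, its guard down on the plate (within 5 mm) and its handle within 12 mm of the hole's centre (value of joint jaw above 0.033 m and value of joint screw above 1.4 rad and angle between driver's own z axis and vertical below 0.12 rad and (horizontal distance between driver_handle and rack_hole0 below 0.012 m or horizontal distance between driver_handle and rack_hole1 below 0.012 m) and z of driver_handle in the frame of rack between 0.124 and 0.134 m and linear speed of driver below 0.02 m/s); the robot touches nothing.
It fails at once if the screw is turned with the driver more than 11 degrees off its axis (velocity of joint screw above 0.15 rad/s and contact force between driver and lock_screw above 1 N and angle between the z axis of driver_tip and the z axis of screw_slot, either way round above 0.2 rad).
It fails at once if the fingers touch the screw (contact force between the fingers and lock_screw above 1 N).
It fails at once if the awl is moved more than 20 mm (distance of awl_handle from where it was at the start of the episode above 0.02 m).
It fails at once if the tub or the tape ring is moved more than 20 mm (distance of any of tub_mid, tape_mid from where it was at the start of the episode above 0.02 m).
It fails at once if the dock or the lamp is bumped with more than 5 N (contact force between anything else and dock above 5 N or contact force between anything else and lamp above 5 N).
It also fails if it takes over 72 s, if anything falls off the work surface, if the arm or the gripper's body presses on something with over 40 N, if the wrist force passes 120 N, or if a joint passes its speed limit or range.

## Robot

A 7-joint arm with a two-finger parallel gripper is mounted at the origin on the work surface. World frame = base frame: x ahead of the robot, y to its left, z up, the work surface at z = 0. Lengths are in mm, angles in rad, forces in N, time in s.
With the tool pointing down it reaches from about 400 to 875 mm from the base axis. Payload 4.4 kg.
Tool frame: the origin (TCP) lies midway between the tips of the shut fingers; the grasp point (between the pads) lies 19 mm behind it; z points along the fingers, y is the line along which they close (so a half turn about z gives the same grasp; the last joint's range is limited). The gripper opens to 85 mm and grips with 20 to 120 N. Pads are 22 mm wide; open, the fingers measure 114 mm over their backs; the gripper's body (76 mm by 85 mm) begins 54 mm behind the grasp point. The pads swing forward as they close: fully open they stand 13 mm farther back than shut.
Start: joints at [-1.278, 0.628, 0.038, 1.517, -0.027, 0.996, -0.02], TCP at [228.225, 608.63, 231.313] pointing down, gripper open.
Joint ranges: [-3.06, 3.06], [-0.37, 2.12], [-1.25, 1.32], [0.18, 2.47], [-1.1, 4.24], [0.23, 1.98], [-2.94, 2.94]. Speed limits (rad/s): [2.57, 2.57, 3.14, 3.14, 3.14, 3.14, 3.14].

## Interface

Orientations are given as [roll, pitch, yaw] about the fixed x, y, z axes, in that order (R = Rz(yaw) Ry(pitch) Rx(roll)).
In Python, from cell import ctrl gives the robot as it stands.
- The arm moves only by the shell command python3 -m handwheel 'ROWS'. ROWS is JSON, a list of rows, each a list of 3 entries, a list of its own where there are three numbers: the turn, a rotation vector about the tool's x, y, z in degrees, then the shift along the tool's x, y, z in m, then the closure, from 0 (fully open) to 1 (shut). A call has 1 to 5 rows; each row shifts and turns the commanded pose from where the row before left it, along the tool's axes as they then stand; what a row does not reach is not made up. A row lasts 1/12 s, in which the tool goes at most 41.7 mm and 7.16 degrees, less where a joint would pass 70% of its speed; a pose out of reach is approached as far as the arm can. A call is refused whole if a number of a shift passes 0.0417 or a number of a turn 7.16, either way. A call with a gripper value outside its range is refused whole. The fingers move at their own pace and stop on an object; the grip force is fixed at half the most. Time passes only in rows, so rows that do not move let the fingers close. It gives the time, the measured TCP pose, the force, the opening and the grip force at its end, in the units of the state.
- ctrl.read_state(): the state, without advancing time (a new reading comes with each control period).
- ctrl.get_image(name): name is "scene" or "top" or "wrist"; returns a dict with "pixels" (480x640x3 uint8, red, green, blue), "fx", "fy", "cx", "cy" (pixels), "pose" (4x4, takes a point from camera to world coordinates); the wrist camera has in their place "T_tool_cam" (4x4, takes a point from camera to tool coordinates, whose origin is the TCP and whose axes are the flange's). Camera axes: x right, y up, looking along -z (the intrinsics and any distortion apply to the point x, -y, -z); pixel columns grow to the right and rows downward; lengths in mm; the calibration is good to about 2 mm. A picture is of the moment at which its call begins: read the wrist's pose just before it. There is no depth.
- ctrl.finish_job(): hands the job in; it is judged then, once.
The state is a dict: "clock": time; "qpos": joint angles; "qd": joint speeds; "tau": joint torques, N m; "eef_pos": TCP position; "tool_rot": TCP orientation; "force": force on the tool from outside, world axes, zero at the start; "torque": the same for the moment, N m; "width": finger opening in mm; "gripper_force": force on a finger pad.
Only numpy, scipy, OpenCV 4.12 (cv2) and the standard library are available. Lean on these libraries where they do the work, as an engineer would, in place of code of your own. Each camera call takes 0.05 s, during which the arm holds its last target. There are 200 camera calls.

## Working session

There is one attempt and no reset: what is moved stays moved. The work goes in short steps, Python scripts to look and compute and a shell command to move; the robot and the scene stay as the last step left them, time stands still between calls to the robot, and variables do not carry over. Pictures are saved under pics/ and viewed, at most 10 in all, crops included, and the job is handed in when it is done.

```bash
ls; mkdir -p pics
python3 - <<'E'
from cell import ctrl
import cv2,numpy as np
s=ctrl.read_state();print({k:np.round(v,3).tolist() for k,v in s.items()})
for n in ("scene","top"):
    d=ctrl.get_image(n);cv2.imwrite(f"pics/{n}0.png",d["pixels"][:,:,::-1])
    print(n,d["fx"],d["fy"],d["cx"],d["cy"],np.round(d["pose"],3).tolist(),[k for k in d])
E
```

```text
pics
{'clock': 0.0, 'qpos': [-1.278, 0.629, 0.038, 1.518, -0.027, 0.996, -0.02], 'qd': [-0.001, -0.0, -0.001, 0.0, 0.001, -0.001, 0.0], 'tau': [0.001, -56.339, 1.227, -19.344, 0.011, 0.01, -0.0], 'eef_pos': [227.993, 608.027, 230.379], 'tool_rot': [-3.14, 0.0, 2.783], 'force': [0.188, 0.485, -0.426], 'torque': [0.002, 0.03, 0.015], 'gripper_force': 0.0, 'width': 85.494}
scene 505.5956844926899 505.5956844926899 318.1375734260419 233.43809692116926 [[0.25, -0.702, 0.667, 1220.361], [0.968, 0.192, -0.161, -182.639], [-0.015, 0.686, 0.728, 818.688], [0.0, 0.0, 0.0, 1.0]] ['pixels', 'fx', 'fy', 'cx', 'cy', 'pose']
top 543.0662712352573 543.0662712352573 319.26716442257367 231.47932177652373 [[0.025, 0.982, -0.189, 316.645], [-1.0, 0.023, -0.014, -15.105], [-0.009, 0.189, 0.982, 1169.137], [0.0, 0.0, 0.0, 1.0]] ['pixels', 'fx', 'fy', 'cx', 'cy', 'pose']
```

View pics/scene0.png

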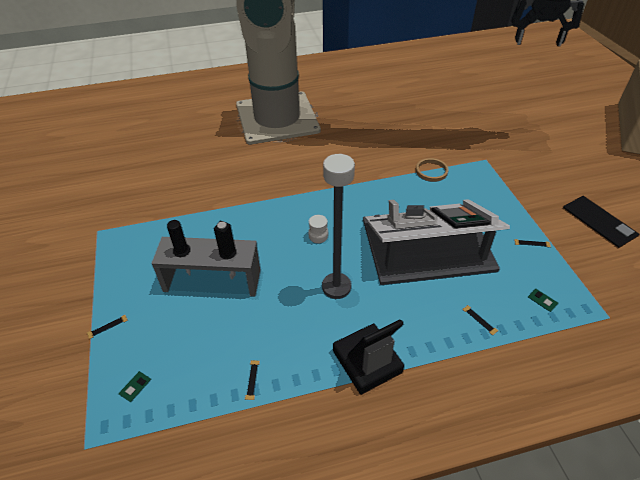

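View pics/top0.png

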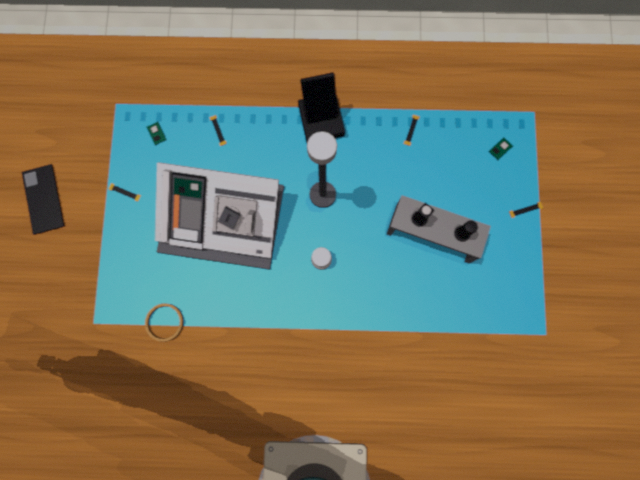

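The scene camera shows the rack at lower left with two black-handled tools near (177,237) and (225,240), the lamp at (338,285), the jig at (435,240) and the tub at (318,228). In the top view, the jig is at (218,215), the rack at (438,228), the lamp foot at (323,195), the dock at (321,110), the tub at (321,258) and the tape at (164,322). Next I'll enlarge the rack and jig.

Run:
```python
import cv2,numpy as np
t=cv2.imread("pics/top0.png");s=cv2.imread("pics/scene0.png")
def c(im,x,y,w,h,W,H): return cv2.resize(im[y:y+h,x:x+w],(W,H),interpolation=cv2.INTER_CUBIC)
a=np.hstack([c(t,150,155,140,120,400,343),c(t,380,190,120,103,400,343)])
b=np.hstack([c(s,355,170,160,103,400,257),c(s,140,205,160,103,400,257)])
cv2.imwrite("pics/m0.png",np.vstack([a,b]))
```

```text
(no output)
```

View pics/m0.png

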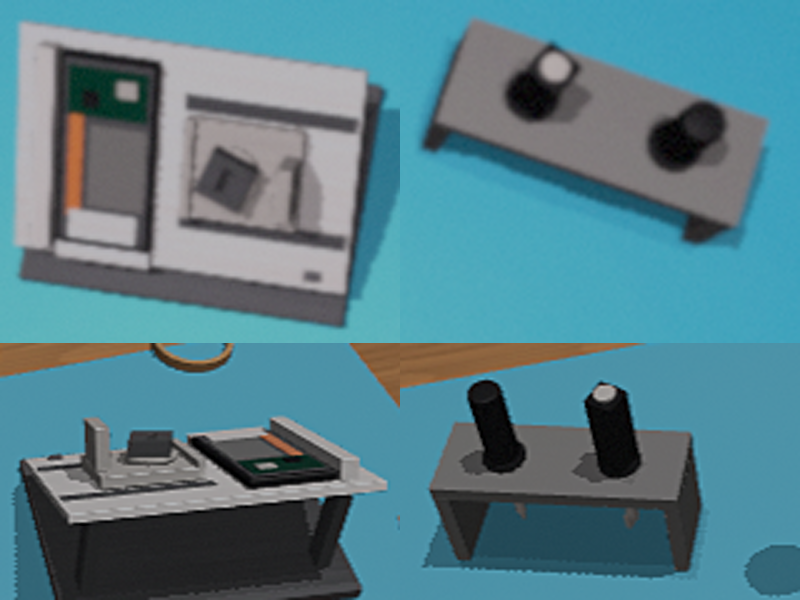

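The driver is the tool with the square, pale-topped handle: it is in the rack hole nearer the lamp (+y), with its cap at crop (556,67). The awl is the round one, at crop (703,118). The jaw is open, with its tab at crop (292,180) and the screw head at crop (226,180). I'll now compute poses from these pixels.

```bash
cat > h.py <<'E'
import numpy as np,cv2
from scipy.spatial.transform import Rotation as R
from scipy.optimize import least_squares
CAM={"scene":(505.596,318.1376,233.438),"top":(543.066,319.267,231.479)}
import os,pickle
from cell import ctrl
def cam(n):
    f=f"{n}.pkl"
    if not os.path.exists(f):
        d=ctrl.get_image(n);pickle.dump((d["fx"],d["cx"],d["cy"],np.array(d["pose"])),open(f,"wb"))
    return pickle.load(open(f,"rb"))
def proj(c,p):
    f,cx,cy,T=c;q=(np.asarray(p)-T[:3,3])@T[:3,:3]
    return np.stack([cx+f*q[...,0]/-q[...,2],cy-f*q[...,1]/-q[...,2]],-1)
def atz(c,uv,z):
    f,cx,cy,T=c;d=T[:3,:3]@np.array([(uv[0]-cx)/f,-(uv[1]-cy)/f,-1.]);return T[:3,3]+d*(z-T[2,3])/d[2]
def fit(obs,x0):
    "obs: list (cam, point in body, uv); solves x,y,yaw"
    def W(x,p): 
        c,s=np.cos(x[2]),np.sin(x[2]);return np.array([x[0]+c*p[0]-s*p[1],x[1]+s*p[0]+c*p[1],p[2]])
    g=lambda x:np.concatenate([proj(c,W(x,p))-uv for c,p,uv in obs])
    r=least_squares(g,x0,loss="soft_l1",x_scale=[100,100,1]);return r.x,g(r.x).reshape(-1,2)
E
python3 - <<'E'
from h import *
t,s=cam("top"),cam("scene")
J=lambda u,v:(150+u/2.857,155+v/2.858)
K=lambda u,v:(380+(u-400)/3.333,190+v/3.33)
S=lambda u,v:(355+u/2.5,170+(v-343)/2.495)
Q=lambda u,v:(140+(u-400)/2.5,205+(v-343)/2.495)
h=73.6
x,r=fit([(t,(h,125,117.5),J(20,22)),(t,(h,-125,117.5),J(367,70)),(t,(-h,-125,32.5),J(345,293)),(t,(-95,-125,0),J(343,327)),(t,(-95,125,0),J(22,280)),
 (s,(h,-125,117.5),S(72,522)),(s,(-h,-125,32.5),S(22,462))],[600,200,0])
print("jig",x,np.round(r,1).tolist())
x2,r=fit([(t,(35,95,90),K(475,18)),(t,(35,-95,90),K(767,120)),(t,(-35,-95,90),K(737,226)),(t,(-35,95,90),K(437,123)),
 (s,(-35,-95,90),Q(455,422)),(s,(-35,95,90),Q(692,432)),(s,(35,95,90),Q(680,500)),(s,(35,-95,90),Q(430,490))],[600,-200,0])
print("rack",x2,np.round(r,1).tolist())
c,sn=np.cos(x2[2]),np.sin(x2[2])
for y in(-45,45):print("hole",x2[0]-sn*y,x2[1]+c*y)
print("cap",atz(t,K(556,67),164),atz(s,Q(604,393),164)," awl",atz(t,K(705,117),164))
print("lamp",atz(t,(322,148),320),"foot",atz(t,(323,195),6),"tub",atz(t,(321,258),50),"tape",atz(t,(164,322),6),"dock",atz(t,(321,118),0))
print("tabtop",atz(t,J(290,165),110),"screw",atz(t,J(226,180),100),atz(s,S(150,440),100))
E
```

```text
jig [ 5.65981548e+02  2.17290363e+02 -1.16567590e-01] [[-0.5, -0.0], [-0.2, -0.4], [0.0, -0.5], [0.6, -0.6], [-0.1, -0.1], [-1.7, -2.3], [0.5, -0.8]]
rack [ 5.41482441e+02 -2.44113397e+02 -3.19083724e-01] [[-1.9, -0.4], [-0.0, -0.6], [-0.9, -0.1], [-1.2, -0.4], [-0.7, -0.3], [-0.5, -0.6], [-1.3, -0.2], [-1.0, -0.5]]
hole 527.3660907866597 -286.8419430969486
hole 555.5987908619263 -201.38485066770644
cap [ 556.22837658 -204.03532659  164.        ] [ 554.01185271 -201.63170671  164.        ]  awl [ 529.0845308  -287.73984839  164.        ]
lamp [619.82220828  -4.39093733 320.        ] foot [622.99918647  -5.23986427   6.        ] tub [476.19687554  -4.63391099  50.        ] tape [337.86749608 325.03173581   6.        ] dock [805.94313469   3.6474057    0.        ]
tabtop [555.77633875 136.10849911 110.        ] screw [546.15565257 182.25451783 100.        ] [547.28775239 184.07811142 100.        ]
```

The fits are consistent: each tool cap lies over its hole, the jig residuals are about 1 px, and the slope puts the screw mouth near z = 101. Next I'll turn the tool to the jig's yaw, cross over the jig to the outer side of the tab, and close the fingers on the way.

```bash
python3 -m handwheel '[[[0,0,-6.95],[0,0,0],1],[[0,0,-6.95],[0,0,0],1],[[0,0,0],[-0.0243,-0.03175,0],1],[[0,0,0],[-0.0243,-0.03175,0],1],[[0,0,0],[-0.0243,-0.03175,0],1]]'
python3 -m handwheel '[[[0,0,0],[-0.0243,-0.03175,0],1],[[0,0,0],[-0.0243,-0.03175,0],1],[[0,0,0],[-0.0243,-0.03175,0],1],[[0,0,0],[-0.0243,-0.03175,0],1],[[0,0,0],[-0.0243,-0.03175,0],1]]'
python3 -m handwheel '[[[0,0,0],[-0.0243,-0.03175,0],1],[[0,0,0],[-0.0243,-0.03175,0],1],[[0,0,0],[-0.0243,-0.03175,0],1],[[0,0,0],[-0.0243,-0.03175,0],1],[[0,0,0],[-0.0243,-0.03175,0],1]]'
python3 -m handwheel '[[[0,0,0],[-0.0243,-0.03175,0],1],[[0,0,0],[-0.0243,-0.03175,0],1],[[0,0,0],[0,0,0],1]]'
cat >> h.py <<'E'
def tool():
    s=ctrl.read_state();T=np.eye(4);T[:3,:3]=R.from_euler("xyz",s["tool_rot"]).as_matrix();T[:3,3]=s["eef_pos"];return T
def wrist(name):
    T=tool();d=ctrl.get_image("wrist");cv2.imwrite(f"pics/{name}.png",d["pixels"][:,:,::-1])
    c=(d["fx"],d["cx"],d["cy"],T@np.array(d["T_tool_cam"]));pickle.dump(c,open(f"{name}.pkl","wb"));return c,d
def go(p,Rt=None):
    "print shift (tool axes, mm) and turn (deg rotvec) from the measured pose"
    T=tool();print("shift mm",np.round(T[:3,:3].T@(np.array(p)-T[:3,3]),1),end=" ")
    if Rt is not None:print("turn",np.round(np.degrees(R.from_matrix(T[:3,:3].T@Rt).as_rotvec()),2),end="")
    print()
def jig(p,o=(566,217.3),y=-.1166):
    c,s=np.cos(y),np.sin(y);return np.array([o[0]+c*p[0]-s*p[1],o[1]+s*p[0]+c*p[1],p[2]])
E
python3 - <<'E'
from h import *
c,d=wrist("w1");print([k for k in d],np.round(d["T_tool_cam"],2).tolist(),d["fx"])
print(tool().round(1).tolist(), ctrl.read_state()["qpos"])
print("screw px",proj(c,jig((-15,-36.3,101))),"tab",proj(c,jig((-24,-80.8,116.6))))
E
```

```text
clock: 0.62
eef_pos: [289.7, 504.4, 230.8]
tool_rot: [-3.141, -0.0, 3.027]
force: [0.5, 0.3, 0.7]
width: 25.7
gripper_force: 0.0
clock: 1.03
eef_pos: [392.5, 332.0, 231.3]
tool_rot: [3.142, 0.0, 3.026]
force: [0.6, 0.5, 0.0]
width: 0.1
gripper_force: 0.0
clock: 1.45
eef_pos: [494.8, 160.2, 231.4]
tool_rot: [3.141, 0.0, 3.025]
force: [0.6, -0.1, 0.5]
width: 0.2
gripper_force: 0.0
clock: 1.7
eef_pos: [539.2, 83.2, 231.4]
tool_rot: [-3.136, 0.004, 3.013]
force: [-0.3, -0.2, 0.5]
width: 0.0
gripper_force: 0.0
['pixels', 'fx', 'fy', 'cx', 'cy', 'T_tool_cam'] [[-0.0, 0.95, 0.31, 80.31], [1.0, 0.0, -0.0, 0.51], [-0.0, 0.31, -0.95, -143.06], [0.0, 0.0, 0.0, 1.0]] 360.1802259576188
[[-1.0, 0.1, 0.0, 537.0], [0.1, 1.0, -0.0, 87.7], [-0.0, -0.0, -1.0, 231.1], [0.0, 0.0, 0.0, 1.0]] [-2.21273498e-01  4.75763651e-01  8.93167813e-03  1.81598175e+00
 -1.77126599e-03  8.49278297e-01  1.23314652e+00]
screw px [446.47163019 214.76645957] tab [394.1143563  209.35498638]
```

View pics/w1.png

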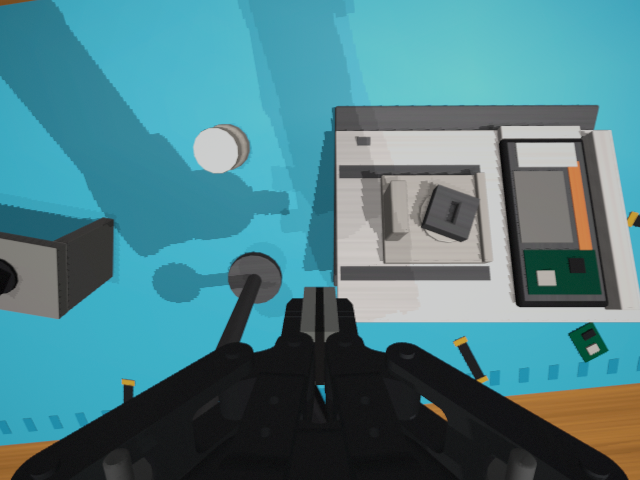

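The wrist view shows the tab top at about (397,207) and the screw head at about (449,211), with its slot running from (458,203) to (449,222). These agree with the predicted pixels to within 2–3 mm. Next I'll descend beside the tab and push along tool +y.

```bash
python3 -m handwheel '[[[0,0,0],[0,0,0.033],1],[[0,0,0],[0,0,0.033],1],[[0,0,0],[0,0,0.033],1],[[0,0,0],[0,0,0.033],1],[[0,0,0],[0,0,0],1]]'
python3 -m handwheel '[[[0,0,0],[0,0.006,0],1],[[0,0,0],[0,0.006,0],1],[[0,0,0],[0,0.006,0],1],[[0,0,0],[0,0.005,0],1],[[0,0,0],[0,0.002,0],1]]'
python3 - <<'E'
from h import *
s=ctrl.read_state();print(s["eef_pos"],s["tool_rot"],s["force"])
go(jig((-16,-66.8,98)))
E
```

```text
clock: 2.17
eef_pos: [530.0, 93.9, 93.9]
tool_rot: [-3.139, -0.011, 3.027]
force: [-0.5, -0.1, -0.6]
width: -0.1
gripper_force: 0.0
clock: 2.58
eef_pos: [539.1, 120.3, 101.0]
tool_rot: [3.14, 0.003, 3.027]
force: [-0.4, 0.7, 0.3]
width: 0.5
gripper_force: 0.0
[539.05439246 120.29008486 101.01254921] [3.13953463e+00 3.00098190e-03 3.02722853e+00] [-0.43283333  0.74375525  0.33437681]
shift mm [ 0.5 32.7  3.1]
```

```bash
python3 -m handwheel '[[[0,0,0],[0,0.005,0],1],[[0,0,0],[0,0.005,0],1],[[0,0,0],[0,0.005,0],1],[[0,0,0],[0,0.005,0],1],[[0,0,0],[0,0.002,0],1]]'
python3 -m handwheel '[[[0,0,0],[0,0.004,0],1],[[0,0,0],[0,0.003,0],1],[[0,0,0],[0,0.002,0],1],[[0,0,0],[0,0.001,0],1],[[0,0,0],[0,0,0],1]]'
python3 -m handwheel '[[[0,0,0],[0,0.001,0],1],[[0,0,0],[0,0.001,0],1],[[0,0,0],[0,0.001,0],1],[[0,0,0],[0,0.001,0],1],[[0,0,0],[0,0,0],1]]'
```

```text
clock: 3.0
eef_pos: [540.9, 138.1, 100.0]
tool_rot: [-3.139, 0.001, 3.024]
force: [-0.6, -5.8, 5.1]
width: -0.2
gripper_force: 3.1
clock: 3.42
eef_pos: [541.5, 143.4, 100.1]
tool_rot: [-3.134, -0.001, 3.021]
force: [-1.2, -12.5, 8.5]
width: 0.1
gripper_force: 6.6
clock: 3.83
eef_pos: [541.4, 143.5, 100.1]
tool_rot: [-3.129, -0.002, 3.018]
force: [-3.2, -20.2, 11.8]
width: -0.2
gripper_force: 10.2
```

Run:
```python
from h import *
c,d=wrist("w2");im=d["pixels"][:,:,::-1][180:460,180:580];cv2.imwrite("pics/w2c.png",cv2.resize(im,(800,560),interpolation=cv2.INTER_CUBIC))
print("screw home",proj(c,jig((-15,-1.3,101))),"open",proj(c,jig((-15,-36.3,101))),"tab home",proj(c,jig((-24,-45.8,116.6))))
```

```text
screw home [486.93348372 306.43346663] open [407.61816637 306.54545201] tab home [393.8383796 306.2568898]
```

View pics/w2c.png

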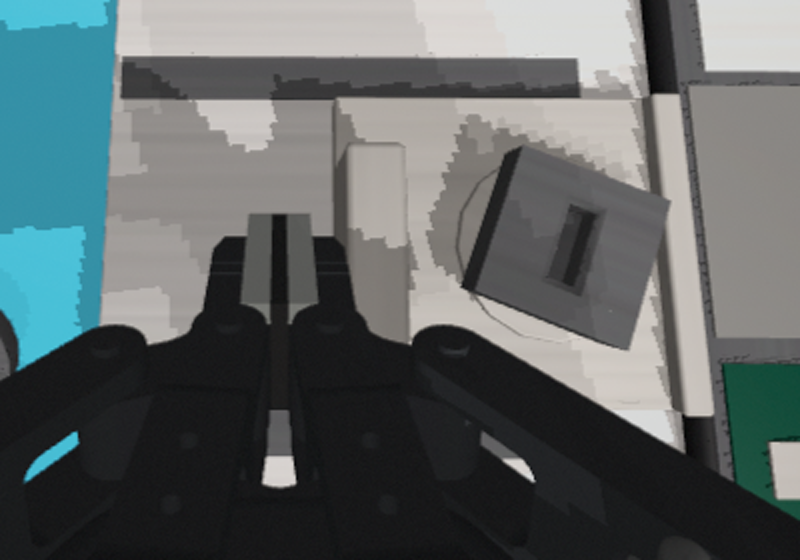

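The view shows the jaw's front lip against the handset's edge, at crop x about 690. The force climbed to 20 N with no further travel, so the jaw is home. It evidently started about 12 mm in. The slot runs from crop (588,205) to (564,290). I'll back off, rise and take a second view for triangulation.

```bash
python3 -m handwheel '[[[0,0,0],[0,-0.012,0],1],[[0,0,0],[0,-0.012,0],1],[[0,0,0],[0,0,-0.035],1],[[0,0,0],[0,0,-0.04],1],[[0,0,0],[0,0,-0.04],1]]'
python3 -m handwheel '[[[0,0,0],[0.03,0.01,-0.02],1],[[0,0,0],[0.03,0.02,0],1],[[0,0,0],[0,0,0],1],[[0,0,0],[0,0,0],1]]'
python3 - <<'E'
from h import *
c2=cam("w2")
c,d=wrist("w3");p=proj(c,jig((-15,-9,101)));print(p,ctrl.read_state()["force"])
u,v=(p-[80,60]).astype(int);u=max(u,0);v=max(v,0)
print("crop origin",u,v);cv2.imwrite("pics/w3c.png",cv2.resize(d["pixels"][v:v+120,u:u+160,::-1],(800,600),interpolation=cv2.INTER_CUBIC))
n=jig((-.5,0,.866),(0,0));up=jig((.866,0,.5),(0,0));y=jig((0,1,0),(0,0))
def onplane(c,uv,p0):
    f,cx,cy,T=c;d=T[:3,:3]@np.array([(uv[0]-cx)/f,-(uv[1]-cy)/f,-1.]);return T[:3,3]+d*((p0-T[:3,3])@n)/(d@n)
p0=jig((-15,-9,101))
q=[onplane(c2,(180+a/2,180+b/2),p0) for a,b in((588.5,205),(564.5,290),(576,248))]
e=q[0]-q[1];print("len",np.linalg.norm(e),"theta cw from up",np.arctan2(-(e@y),e@up),"centre",q[2])
E
```

```text
clock: 4.3
eef_pos: [538.5, 130.0, 215.1]
tool_rot: [-3.142, -0.002, 3.025]
force: [0.7, 1.2, 0.1]
width: 0.2
gripper_force: 0.0
clock: 4.63
eef_pos: [481.7, 169.0, 235.0]
tool_rot: [3.14, 0.0, 3.03]
force: [0.8, -0.6, -0.6]
width: -0.4
gripper_force: 0.0
[374.73368927 291.47168519] [ 0.34323964 -1.02189864 -0.0208168 ]
crop origin 294 231
len 19.74008380138553 theta cw from up -2.785282723520939 centre [549.07152033 209.67259815 100.46524671]
```

View pics/w3c.png

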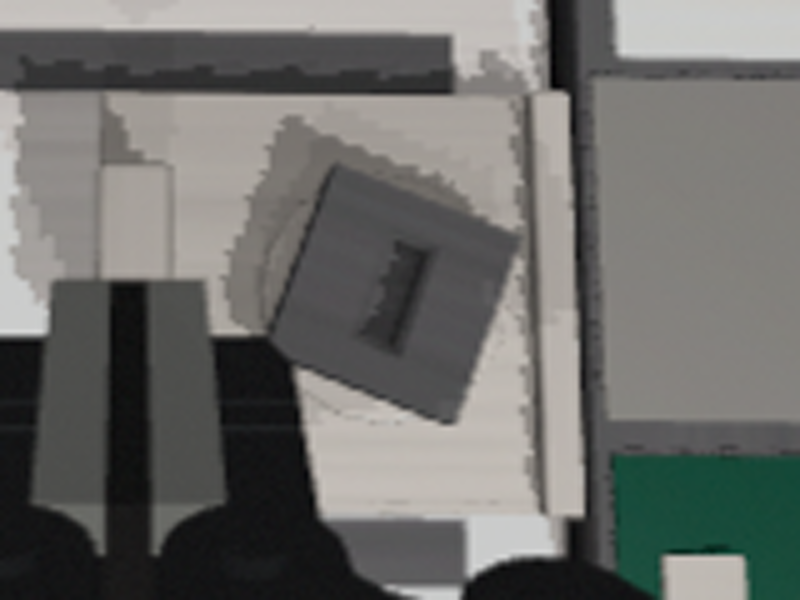

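Here the slot centre is at crop (398,295) and the head corners are at (335,163), (520,235), (450,423) and (272,335). I'll triangulate this with the previous view and check the angle from the head's edges.

Run:
```python
from h import *
c2,c3=cam("w2"),cam("w3")
def ray(c,uv):
    f,cx,cy,T=c;d=T[:3,:3]@np.array([(uv[0]-cx)/f,-(uv[1]-cy)/f,-1.]);return T[:3,3],d/np.linalg.norm(d)
a=[(180+576/2,180+248/2),(294+398/5,231+294.5/5)]
g=lambda p:np.r_[proj(c2,p)-a[0],proj(c3,p)-a[1]]
r=least_squares(g,[548,209,101]);print("tri",r.x,r.fun)
yw=jig((0,1,0),(0,0));n=jig((-.5,0,.866),(0,0));up=jig((.866,0,.5),(0,0));s0=np.array([566,217.3,75.])
print("jig coords up,y,n",(r.x-s0)@up,(r.x-s0)@yw,(r.x-s0)@n)
def onp(c,uv,p0):
    o,d=ray(c,uv);return o+d*((p0-o)@n)/(d@n)
C={0:(c2,[(180+u/2,180+v/2) for u,v in((523,145),(670,203),(630,350),(465,288))]),1:(c3,[(294+u/5,231+v/5) for u,v in((335,163),(520,235),(450,423),(272,335))])}
for h in(28,30):
  p0=s0+n*h
  for c,k in C.values():
    q=[onp(c,x,p0) for x in k];e=(q[1]+q[0]-q[2]-q[3]);w=(q[1]+q[2]-q[0]-q[3])
    print(h,"cen",np.mean(q,0).round(1),"side",np.linalg.norm(e)/2,np.linalg.norm(w)/2,"th",np.arctan2((e@yw),-(e@up)),np.arctan2((w@up),(w@yw)))
q=[onp(c3,(294+u/5,231+v/5),p0) for u,v in((416,244),(381,348))];e=q[1]-q[0];print("slot3 th",np.arctan2(-(e@yw),e@up),np.linalg.norm(e))
```

```text
tri [548.08067932 209.0898657  102.0207344 ] [ 0.01413429 -0.09328132 -0.02826231  0.18091587]
jig coords up,y,n -1.0752491172887062 -10.239048414047506 31.821212520248594
28 cen [549.4 209.5  98.3] side 34.7768066546101 36.23429196288002 th 0.40429806457861067 0.37534131877083454
28 cen [548.7 209.   98. ] side 33.14991040171587 33.80388742962937 th 0.3822304640471794 0.4131122508613733
30 cen [548.4 208.9 100.1] side 34.356972856488156 35.79686305895222 th 0.4042980645786105 0.375341318770835
30 cen [547.8 208.8  99.8] side 32.938538447687996 33.58834555777643 th 0.3822304640471763 0.4131122508613745
slot3 th 0.35360682786010705 18.796575803063575
```

The triangulated mouth sits 31 mm above the slope with u ≈ 0, and the head sides measure about 34 mm as given. I'll take the mouth as about (548,209,101) and θ as about 0.38. Next is the move to the rack, keeping well inside the lamp, opening and turning on the way.

```bash
python3 -m handwheel '[[[0,0,0],[0.0012,-0.0341,-0.005],0],[[0,0,0],[0.0012,-0.0341,-0.005],0],[[0,0,0],[0.0012,-0.0341,-0.005],0],[[0,0,0],[0.0012,-0.0341,-0.005],0],[[0,0,0],[0.0012,-0.0341,-0.005],0]]'
python3 -m handwheel '[[[0,0,0],[0.0012,-0.0341,0],0],[[0,0,0],[0.0012,-0.0341,0],0],[[0,0,0],[0.0012,-0.0341,0],0],[[0,0,6.6],[0,0,0],0],[[0,0,6.6],[0,0,0],0]]'
python3 -m handwheel '[[[0,0,6.6],[0,0,0],0],[[0,0,6.6],[0,0,0],0],[[0,0,6.6],[0,0,0],0],[[0,0,6.6],[0,0,0],0],[[0,0,6.6],[0,0,0],0]]'
python3 -m handwheel '[[[0,0,6.6],[0,0,0],0],[[0,0,6.6],[0,0,0],0],[[0,0,0],[0,0,0],0]]'
python3 -c "
from h import *
go((556,-203,262));print(ctrl.read_state()['qpos'])"
```

```text
clock: 5.1
eef_pos: [457.5, -4.3, 259.1]
tool_rot: [-3.141, -0.0, 3.024]
force: [0.2, -0.6, -0.6]
width: 60.7
gripper_force: 0.0
clock: 5.52
eef_pos: [441.6, -107.2, 258.9]
tool_rot: [-3.141, -0.0, 2.782]
force: [0.4, 0.7, -0.4]
width: 85.4
gripper_force: 0.0
clock: 5.93
eef_pos: [442.2, -104.2, 258.8]
tool_rot: [-3.141, 0.0, 2.212]
force: [0.4, 0.4, 0.5]
width: 85.2
gripper_force: 0.0
clock: 6.18
eef_pos: [442.2, -104.0, 258.8]
tool_rot: [-3.141, 0.0, 1.984]
force: [-0.5, 0.1, -0.9]
width: 85.2
gripper_force: 0.0
shift mm [-136.3   64.4   -3.2] 
[-0.08090997  0.32718219  0.32959352  2.00844459 -0.14035358  0.82790029
  0.74126687]
```

```bash
python3 -m handwheel '[[[0,0,0],[-0.0341,0.0161,-0.001],0],[[0,0,0],[-0.0341,0.0161,-0.001],0],[[0,0,0],[-0.0341,0.0161,-0.001],0],[[0,0,0],[-0.0341,0.0161,0],0],[[0,0,0],[0,0,0],0]]'
python3 -m handwheel '[[[0,0,0],[0,0,0],0],[[0,0,0],[0,0,0],0]]'
python3 - <<'E'
from h import *
c,d=wrist("w4");p=proj(c,[556,-203,164]);print(p,proj(c,[541.5,-244.1,90]))
u,v=(p-[80,60]).astype(int);v=min(v,360)
print("crop origin",u,v);cv2.imwrite("pics/w4c.png",cv2.resize(d["pixels"][v:v+120,u:u+160,::-1],(800,600),interpolation=cv2.INTER_CUBIC))
E
```

```text
clock: 6.6
eef_pos: [560.7, -208.3, 261.5]
tool_rot: [3.14, 0.007, 1.988]
force: [0.5, -0.1, -0.2]
width: 85.5
gripper_force: 0.0
clock: 6.77
eef_pos: [555.4, -201.7, 261.3]
tool_rot: [-3.14, -0.002, 1.99]
force: [-1.3, -0.1, 0.6]
width: 85.8
gripper_force: 0.0
[318.8820509  238.18494718] [286.78663897 244.76783723]
crop origin 238 178
```

View pics/w4c.png

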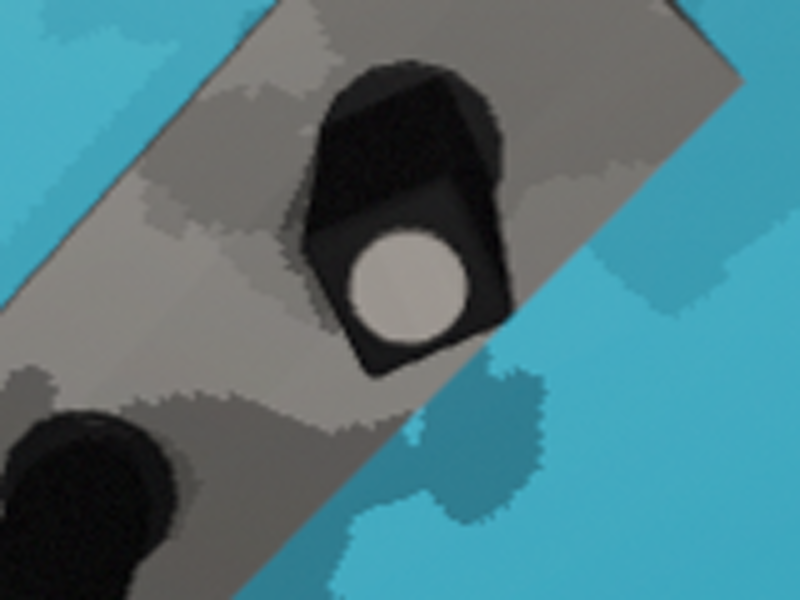

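The driver's square cap has corners at crop (303,235), (455,177), (513,312) and (375,377), with its pale disc centred at (408,287). The awl is at lower left. I'll compute the flats' angle and centre.

Run:
```python
from h import *
c=cam("w4")
q=[atz(c,(238+u/5,178+v/5),164) for u,v in((303,235),(455,177),(513,312),(375,377))]
print(np.mean(q,0),[round(np.linalg.norm(q[i]-q[i-1]),1) for i in range(4)])
a=[np.degrees(np.arctan2(*(q[i]-q[i-1])[1::-1]))%90 for i in range(4)];print(a)
print("disc",atz(c,(238+408/5,178+287/5),164),"guard",atz(c,(238+412/5,178+150/5),94))
print(np.degrees(ctrl.read_state()["tool_rot"][2])%90);go((556,-202,108))
```

```text
[ 555.4283466 -199.2546625  164.       ] [np.float64(23.4), np.float64(22.7), np.float64(21.4), np.float64(21.9)]
[np.float64(49.01784718104469), np.float64(45.52739889005983), np.float64(46.929511513786), np.float64(50.66326187682344)]
disc [ 555.62233856 -200.90256842  164.        ] guard [ 555.32971645 -198.47475025   94.        ]
24.01809483393032
shift mm [ -1.4   0.5 153.7]
```

```bash
python3 -m handwheel '[[[0,0,-6],[0,0,0],0],[[0,0,-6],[0,0,0],0],[[0,0,-6],[0,0,0],0],[[0,0,-6],[0,0,0],0],[[0,0,0],[0,0,0],0]]'
python3 -c "
from h import *
go((555.6,-200.3,110));print(ctrl.read_state()['qpos'],ctrl.read_state()['tool_rot'])"
```

```text
clock: 7.23
eef_pos: [555.5, -200.5, 262.7]
tool_rot: [3.141, -0.001, 2.412]
force: [-1.2, 0.6, -0.3]
width: 85.2
gripper_force: 0.0
shift mm [-0.000e+00  1.000e-01  1.527e+02] 
[ 0.1681128   0.51541638  0.20445501  1.65474348 -0.12153824  0.98402765
  1.25556921] [ 3.14084096e+00 -5.15674205e-04  2.41221543e+00]
```

```bash
python3 -m handwheel '[[[0,0,0],[0,0,0.04],0],[[0,0,0],[0,0,0.04],0],[[0,0,0],[0,0,0.035],0],[[0,0,0],[0,0,0.025],0],[[0,0,0],[0,0,0.012],0]]'
python3 -m handwheel '[[[0,0,0],[0,0,0],0],[[0,0,0],[0,0,0],0.3],[[0,0,0],[0,0,0],0.6],[[0,0,0],[0,0,0],1],[[0,0,0],[0,0,0],1]]'
python3 -m handwheel '[[[0,0,0],[0,0,0],1],[[0,0,0],[0,0,0],1],[[0,0,0],[0,0,0],1],[[0,0,0],[0,0,0],1]]'
python3 -c "
from h import *
print(ctrl.read_state()['torque'])"
```

```text
clock: 7.65
eef_pos: [553.6, -199.9, 107.2]
tool_rot: [-3.139, -0.006, 2.406]
force: [0.2, -0.2, 0.0]
width: 85.4
gripper_force: 0.0
clock: 8.07
eef_pos: [557.3, -201.9, 112.0]
tool_rot: [3.14, 0.003, 2.407]
force: [-0.0, 0.6, 0.4]
width: 38.8
gripper_force: 0.0
clock: 8.4
eef_pos: [557.0, -201.8, 111.5]
tool_rot: [3.141, 0.002, 2.407]
force: [-0.7, -1.0, 7.2]
width: 23.5
gripper_force: 59.2
[0.10256835 0.18471022 0.01583795]
```

The grip is good (23.5 mm, 59 N). I'll lift clear and look at the blade with the fixed cameras.

```bash
python3 -m handwheel '[[[0,0,0],[0,0,-0.02],1],[[0,0,0],[0,0,-0.035],1],[[0,0,0],[0,0,-0.04],1],[[0,0,0],[0,0,-0.04],1],[[0,0,0],[0,0,-0.02],1]]'
python3 -m handwheel '[[[0,0,0],[0,0,0],1],[[0,0,0],[0,0,0],1]]'
python3 - <<'E'
from h import *
T=tool();tip=T[:3,3]+T[:3,2]*96.5;out=[]
for n in("scene","top"):
    d=ctrl.get_image(n);p=proj(cam(n),tip);u,v=(p-[40,45]).astype(int);print(n,tip,p,u,v,ctrl.read_state()["force"])
    out.append(cv2.resize(d["pixels"][v:v+60,u:u+80,::-1],(400,300),interpolation=cv2.INTER_CUBIC))
cv2.imwrite("pics/b.png",np.hstack(out))
E
```

```text
clock: 8.82
eef_pos: [557.9, -202.4, 270.0]
tool_rot: [3.139, 0.006, 2.407]
force: [1.6, -0.7, -0.7]
width: 23.0
gripper_force: 77.8
clock: 8.98
eef_pos: [556.7, -201.7, 266.5]
tool_rot: [3.14, 0.002, 2.408]
force: [-0.4, 0.0, -1.5]
width: 22.9
gripper_force: 77.8
scene [ 556.92755041 -201.74253071  170.02767288] [221.2225534  223.83581992] 181 178 [-0.3370875  -0.13794588 -1.61221811]
top [ 556.92755041 -201.74253071  170.02767288] [426.17376977 209.00287414] 386 164 [-0.24278107 -0.80903096 -1.21205088]
```

View pics/b.png

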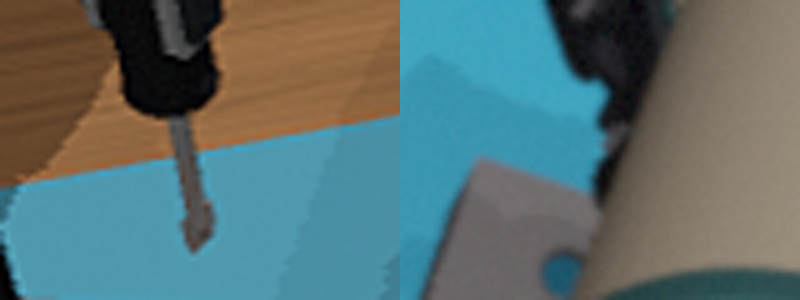

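The scene view shows the blade at crop (195,235), but both candidate directions look alike at this turn. I'll turn the tool to yaw 180°, where the scene camera sees the blade either edge-on or broadside.

```bash
python3 -m handwheel '[[[0,0,-7],[0,0,0],1],[[0,0,-7],[0,0,0],1],[[0,0,-7],[0,0,0],1],[[0,0,-7],[0,0,0],1],[[0,0,-7],[0,0,0],1]]'
python3 -m handwheel '[[[0,0,-7],[0,0,0],1],[[0,0,0],[0,0,0],1],[[0,0,0],[0,0,0],1]]'
python3 - <<'E'
from h import *
T=tool();tip=T[:3,3]+T[:3,2]*96.5
d=ctrl.get_image("scene");p=proj(cam("scene"),tip);u,v=(p-[25,30]).astype(int);print(p,u,v)
cv2.imwrite("pics/b2.png",cv2.resize(d["pixels"][v:v+40,u:u+50,::-1],(500,400),interpolation=cv2.INTER_CUBIC))
print(ctrl.read_state()["qpos"])
E
```

```text
clock: 9.5
eef_pos: [555.1, -201.1, 263.1]
tool_rot: [3.141, -0.004, 3.025]
force: [-0.4, 0.3, -0.4]
width: 23.1
gripper_force: 77.8
clock: 9.75
eef_pos: [555.3, -201.4, 263.7]
tool_rot: [3.14, -0.003, 3.137]
force: [0.3, -0.1, -1.6]
width: 22.9
gripper_force: 77.8
[221.60382484 224.17355845] 196 194
[ 0.29207352  0.50875975  0.01306095  1.64609126 -0.00781641  0.98927947
  1.87401413]
```

View pics/b2.png

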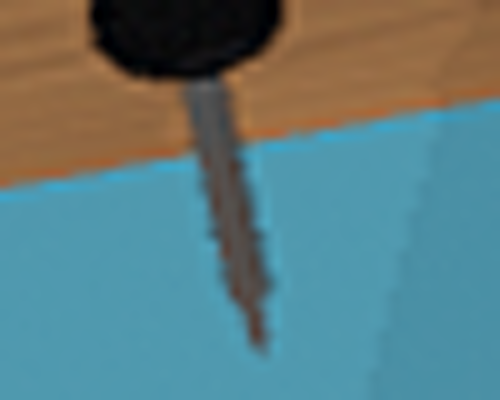

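The blade is seen edge-on (narrow) here, so it lies along tool x. Its tip is at crop (260,350), i.e. pixel (222,229). That is a few pixels lower than I predicted, so I'll check the driver's height and lean in the grip.

Run:
```python
from h import *
T=tool();c=cam("scene")
for d in(20,60,96.5,105,110):print(d,(proj(c,T[:3,3]+T[:3,2]*d)-[196,194])*10)
# guard rim lowest pixel for guard underside at d
for d in(20,25,30):
    a=np.linspace(0,6.28,60);P=T[:3,3]+T[:3,2]*d+17*np.stack([np.cos(a),np.sin(a),0*a],1)
    q=(proj(c,P)-[196,194])*10;print(d,"rim bottom",q[q[:,1].argmax()],"x-range",q[:,0].min(),q[:,0].max())
```

```text
20 [185.74311639 -12.5085895 ]
60 [223.24495194 156.69575573]
96.5 [255.37689413 301.67170579]
105 [262.5928514 334.2293475]
110 [266.79230382 353.17683599]
20 rim bottom [175.20225019  55.67116489] x-range 84.7550429877495 286.35319286570507
25 rim bottom [180.1401542   77.45415808] x-range 90.01598956719022 290.74488715216035
30 rim bottom [185.03588967  99.05112959] x-range 95.23255333213228 295.09965980677237
```

The lowest visible point is the blade's near corner, which explains the offset. The guard puts the tip about 99 mm below the TCP with no significant lean. I'll cross to the jig, passing inside the lamp.

```bash
python3 -m handwheel '[[[0,0,0],[0.03,0,0],1],[[0,0,0],[0.035,0,0],1],[[0,0,0],[0.03,0.01,0],1],[[0,0,0],[0.005,0.025,0],1],[[0,0,0],[0,0.033,0],1]]'
python3 -m handwheel '[[[0,0,0],[0,0.033,0],1],[[0,0,0],[0,0.033,0],1],[[0,0,0],[0,0.033,0],1],[[0,0,0],[0,0.033,0],1],[[0,0,0],[0,0.033,0],1]]'
python3 -m handwheel '[[[0,0,0],[0,0.033,0],1],[[0,0,0],[0,0.033,0],1],[[0,0,0],[0,0.033,0],1],[[0,0,0],[0,0.033,0],1],[[0,0,0],[0,0.033,0],1]]'
python3 -m handwheel '[[[0,0,0],[0,0.02,0],1],[[0,0,0],[0,0,0],1]]'
cat >> h.py <<'E'
N=jig((-.5,0,.866),(0,0));UP=jig((.866,0,.5),(0,0));YJ=jig((0,1,0),(0,0))
M=np.array([548.1,209.1,101.])
def Rt(th):
    x=-(UP*np.cos(th)-YJ*np.sin(th));z=-N/np.linalg.norm(N);return np.stack([x,np.cross(z,x),z],1)
E
python3 -c "
from h import *
for h in(40,): go(M+N*(99+h),Rt(.385))
print(ctrl.read_state()['qpos'])"
```

```text
clock: 10.22
eef_pos: [453.3, -135.7, 265.0]
tool_rot: [-3.14, -0.002, 3.131]
force: [1.9, 0.3, -0.5]
width: 23.1
gripper_force: 77.8
clock: 10.63
eef_pos: [456.0, 33.1, 265.1]
tool_rot: [-3.142, -0.0, 3.138]
force: [0.6, 0.8, -1.0]
width: 23.2
gripper_force: 77.8
clock: 11.05
eef_pos: [456.2, 198.1, 265.0]
tool_rot: [-3.141, -0.001, 3.138]
force: [0.9, -0.2, -1.2]
width: 23.3
gripper_force: 77.8
clock: 11.22
eef_pos: [455.7, 222.6, 265.0]
tool_rot: [3.138, -0.0, -3.138]
force: [0.3, 0.8, 0.0]
width: 23.4
gripper_force: 77.8
shift mm [-23.3  -5.7  43.6] turn [ -3.8  -30.12  28.24]
[-0.42821187  0.38402571 -0.10973715  1.86533563  0.04853615  0.89331169
  1.01438072]
```

```bash
python3 -m handwheel '[[[-0.63,-5.02,4.71],[0,0,0],1],[[-0.63,-5.02,4.71],[0,0,0],1],[[-0.63,-5.02,4.71],[0,0,0],1],[[-0.63,-5.02,4.71],[0,0,0],1],[[-0.63,-5.02,4.71],[0,0,0],1]]'
python3 -m handwheel '[[[-0.63,-5.02,4.71],[0,0,0],1],[[0,0,0],[0,0,0],1],[[0,0,0],[0,0,0],1]]'
python3 -c "
from h import *
for h in(40,15): go(M+N*(99+h),Rt(.385))
print(ctrl.read_state()['qpos'])"
```

```text
clock: 11.63
eef_pos: [456.8, 213.5, 264.5]
tool_rot: [3.027, 0.367, 2.75]
force: [0.3, -0.1, -1.0]
width: 23.2
gripper_force: 77.8
clock: 11.88
eef_pos: [457.2, 214.2, 263.8]
tool_rot: [3.008, 0.412, 2.702]
force: [1.0, 0.2, 0.1]
width: 23.1
gripper_force: 77.8
shift mm [ 0.   5.7 47.5] turn [-1.71 -4.95  5.17]
shift mm [-2.1  6.3 72.4] turn [-1.71 -4.95  5.17]
[-0.94363036  0.26912388  0.29328573  2.19839197  0.55937187  0.43277452
  0.00588224]
```

```bash
python3 -m handwheel '[[[0,0,0],[0,0.002,0.016],1],[[0,0,0],[0,0.002,0.016],1],[[0,0,0],[0,0.002,0.016],1],[[-0.57,-1.65,1.72],[0,0,0],1],[[-0.57,-1.65,1.72],[0,0,0],1]]'
python3 -m handwheel '[[[-0.57,-1.65,1.72],[0,0,0],1],[[0,0,0],[0,0,0],1],[[0,0,0],[0,0,0],1]]'
python3 - <<'E'
from h import *
for h in(40,15): go(M+N*(99+h),Rt(.385))
print(ctrl.read_state()['qpos'])
T=tool();tip=T[:3,3]+T[:3,2]*99;c=cam("scene");p=proj(c,tip);m=proj(c,M);print("tip",p,"mouth",m)
d=ctrl.get_image("scene");u,v=(m-[40,40]).astype(int);print(u,v)
cv2.imwrite("pics/s2.png",cv2.resize(d["pixels"][v:v+60,u:u+80,::-1],(800,600),interpolation=cv2.INTER_CUBIC))
E
```

```text
clock: 12.3
eef_pos: [482.9, 214.6, 221.1]
tool_rot: [2.953, 0.461, 2.616]
force: [-0.5, 0.1, -0.5]
width: 23.1
gripper_force: 77.8
clock: 12.55
eef_pos: [481.5, 215.8, 221.3]
tool_rot: [2.937, 0.476, 2.596]
force: [0.1, 0.3, -0.7]
width: 23.4
gripper_force: 77.8
shift mm [ 2.5  0.2 -1.3] turn [-0.28 -0.41  0.34]
shift mm [ 2.3  0.4 23.7] turn [-0.28 -0.41  0.34]
[-1.05307791  0.39813182  0.44550413  2.26785774  0.94877867  0.23462162
 -0.49508402]
tip [425.90434307 188.19895673] mouth [426.68384791 206.53852847]
386 166
```

View pics/s2.png

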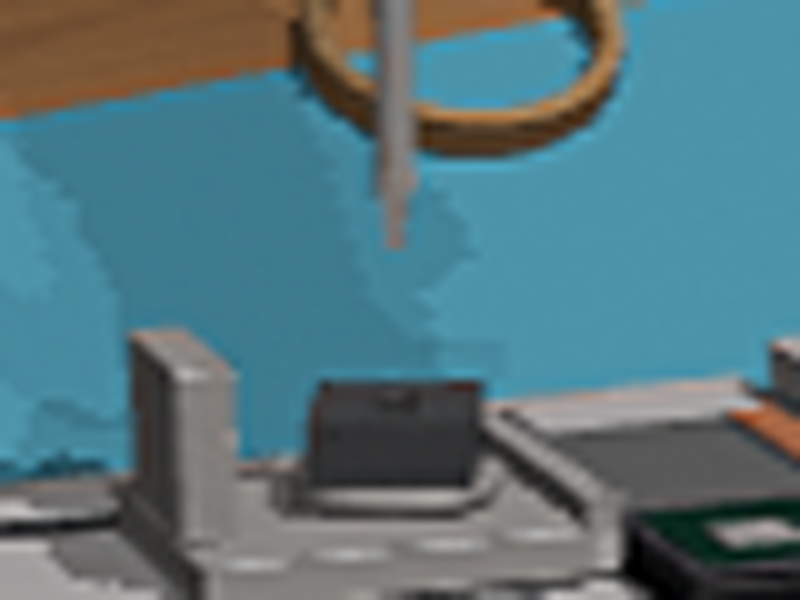

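The driver hangs in line above the slot: its tip is at crop (398,248), the slot mark is at (402,400), and the offset from prediction is about 1 px for both. I'll approach along the axis.

```bash
python3 -m handwheel '[[[-0.28,-0.41,0.34],[0.0023,0.0004,0.006],1],[[0,0,0],[0,0,0.006],1],[[0,0,0],[0,0,0.006],1],[[0,0,0],[0,0,0.006],1],[[0,0,0],[0,0,0],1]]'
python3 -m handwheel '[[[0,0,0],[0,0,0],1],[[0,0,0],[0,0,0],1]]'
python3 - <<'E'
from h import *
for h in(15,0,-8.5): go(M+N*(99+h),Rt(.385))
print(ctrl.read_state()['qpos'],ctrl.read_state()['force'])
E
```

```text
clock: 13.02
eef_pos: [492.0, 215.7, 199.3]
tool_rot: [2.927, 0.482, 2.586]
force: [-0.0, -0.3, -1.5]
width: 23.4
gripper_force: 77.8
clock: 13.18
eef_pos: [491.4, 216.2, 199.9]
tool_rot: [2.926, 0.482, 2.585]
force: [1.1, -0.6, -0.9]
width: 23.1
gripper_force: 77.8
shift mm [-0.2 -0.4  0.3] turn [ 0.05  0.04 -0.09]
shift mm [-0.2 -0.4 15.3] turn [ 0.05  0.04 -0.09]
shift mm [-0.2 -0.4 23.8] turn [ 0.05  0.04 -0.09]
[-0.94739907  0.4393756   0.32431351  2.2776127   1.29663174  0.23830441
 -0.85509091] [ 1.07150911 -0.59576275 -0.85384668]
```

```bash
python3 -m handwheel '[[[0,0,0],[0,-0.0004,0.004],1],[[0,0,0],[0,0,0.004],1],[[0,0,0],[0,0,0.003],1],[[0,0,0],[0,0,0.002],1],[[0,0,0],[0,0,0],1]]'
python3 -m handwheel '[[[0,0,0],[0,0,0.001],1],[[0,0,0],[0,0,0.001],1],[[0,0,0],[0,0,0.001],1],[[0,0,0],[0,0,0],1]]'
python3 - <<'E'
from h import *
s=ctrl.read_state();n=N;print(s["force"]@n,s["torque"]);go(M+N*(99-8.5),Rt(.385))
E
python3 -m handwheel '[[[0,0,0],[0,0,0.001],1],[[0,0,0],[0,0,0.001],1],[[0,0,0],[0,0,0.001],1],[[0,0,0],[0,0,0],1]]'
python3 - <<'E'
from h import *
s=ctrl.read_state();n=N;print(s["force"]@n,s["torque"]);go(M+N*(99-8.5),Rt(.385))
E
```

```text
clock: 13.6
eef_pos: [497.3, 215.3, 188.3]
tool_rot: [2.927, 0.482, 2.587]
force: [-0.4, -0.5, -1.0]
width: 23.4
gripper_force: 77.8
clock: 13.93
eef_pos: [498.5, 214.7, 185.5]
tool_rot: [2.928, 0.482, 2.586]
force: [-0.0, -1.4, -1.2]
width: 23.4
gripper_force: 77.9
-1.10239496979944 [-0.30960156  0.79591245 -0.17428149]
shift mm [-0.8  0.5  7.7] turn [ 0.    0.04 -0.04]
clock: 14.27
eef_pos: [500.0, 214.6, 182.9]
tool_rot: [2.928, 0.482, 2.587]
force: [-3.2, -1.5, 3.0]
width: 22.8
gripper_force: 78.5
4.092834891152121 [-0.57714217  0.97534098 -0.40779021]
shift mm [-0.9  0.5  4.6] turn [ 0.01  0.04 -0.03]
```

```bash
python3 -m handwheel '[[[0,0,0],[0,0,0.001],1],[[0,0,0],[0,0,0.001],1],[[0,0,0],[0,0,0],1]]'
python3 - <<'E'
from h import *
s=ctrl.read_state();n=N;T=tool();print(s["force"]@n,"Ftool",T[:3,:3].T@s["force"],"Ttool",T[:3,:3].T@s["torque"]);go(M+N*(99-8.5),Rt(.385))
E
python3 -m handwheel '[[[0,0,0],[0,0,0.001],1],[[0,0,0],[0,0,0.001],1],[[0,0,0],[0,0,0],1]]'
python3 - <<'E'
from h import *
s=ctrl.read_state();n=N;T=tool();print(s["force"]@n,"Ftool",T[:3,:3].T@s["force"],"Ttool",T[:3,:3].T@s["torque"]);go(M+N*(99-8.5),Rt(.385))
d=ctrl.get_image("scene");m=proj(cam("scene"),M);u,v=(m-[40,40]).astype(int);print(u,v,proj(cam("scene"),T[:3,3]+T[:3,2]*99))
cv2.imwrite("pics/s3.png",cv2.resize(d["pixels"][v:v+60,u:u+80,::-1],(800,600),interpolation=cv2.INTER_CUBIC))
E
```

```text
clock: 14.52
eef_pos: [500.5, 214.6, 182.1]
tool_rot: [2.926, 0.483, 2.586]
force: [-12.6, -3.5, 18.2]
width: 22.9
gripper_force: 81.1
21.784913858021277 Ftool [ -0.60370174  -5.01727954 -21.79186345] Ttool [ 1.69585157  0.5766668  -0.03176715]
shift mm [-0.9  0.4  3.7] turn [ 0.08  0.06 -0.05]
clock: 14.77
eef_pos: [500.9, 214.6, 181.3]
tool_rot: [2.925, 0.483, 2.586]
force: [-22.5, -2.8, 33.7]
width: 22.9
gripper_force: 83.4
40.17549934218163 Ftool [ -0.04761131  -5.72477625 -40.19183501] Ttool [2.28151352 0.52215623 0.0563225 ]
shift mm [-1.   0.4  2.8] turn [ 0.15  0.07 -0.06]
386 166 [426.69725255 209.14271412]
```

View pics/s3.png

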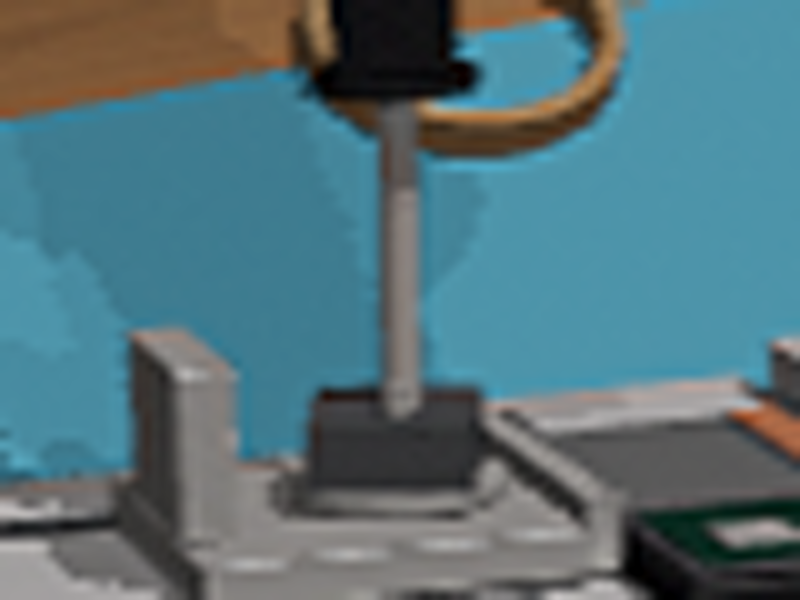

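The shaft now stands in the head with its foot at crop (402,412), and the guard's lower rim is at v ≈ 97. I'll check the seating depth from the guard's height.

Run:
```python
from h import *
c=cam("scene");T=tool();a=np.linspace(0,6.28,90)
Rr=T[:3,:3]
for h in(66,68,70,72,75):
    P=M+N*h+17*(np.outer(np.cos(a),Rr[:,0])+np.outer(np.sin(a),Rr[:,1]))
    q=(proj(c,P)-[386,166])*10+4.5;print(h,q[q[:,1].argmax()],q[:,0].min(),q[:,0].max(),"shaft foot front",(proj(c,M+N*(h-75+16)+4*(-N*0+np.array([.866,0,.5])))-[386,166])*10+4.5)
print("mouth",(proj(c,M)-[386,166])*10+4.5)
```

```text
66 [383.57143172 107.92205089] 318.97237497041897 492.1423231060727 shaft foot front [418.78989615 380.74522974]
68 [383.36773161  97.94136657] 318.7355898956822 492.003107111545 shaft foot front [418.61157474 371.18857074]
70 [383.16379518  87.94910288] 318.49853508510944 491.86373136961447 shaft foot front [418.43305206 361.62112458]
72 [382.959622    77.94523965] 318.26121007753056 491.72419560516187 shaft foot front [418.25432775 352.04287298]
75 [382.65291745  62.91765147] 317.90471493537564 491.51459131287834 shaft foot front [417.98586249 337.6551953 ]
mouth [411.33847914 409.8852847 ]
```

The rim position, allowing for the same shift as the mouth, gives 66–67 mm from guard to mouth, so the blade is about 8.5 mm deep and has bottomed. I'll ease the axial load and then start turning clockwise (+tool z).

```bash
python3 -m handwheel '[[[0,0,0],[0,0,-0.0015],1],[[0,0,0],[0,0,0],1],[[0,0,0],[0,0,0],1],[[0,0,0],[0,0,0],1]]'
python3 -m handwheel '[[[0,0,2],[0,0,0],1],[[0,0,3],[0,0,0],1],[[0,0,3],[0,0,0],1],[[0,0,3],[0,0,0],1],[[0,0,0],[0,0,0],1]]'
python3 -m handwheel '[[[0,0,3],[0,0,0],1],[[0,0,3],[0,0,0],1],[[0,0,3],[0,0,0],1],[[0,0,3],[0,0,0],1],[[0,0,0],[0,0,0],1]]'
python3 - <<'E'
from h import *
s=ctrl.read_state();n=N;T=tool();print("Ftool",T[:3,:3].T@s["force"],"Ttool",T[:3,:3].T@s["torque"]);go(M+N*(102-8.5),Rt(.385));print(s["qpos"])
E
```

```text
clock: 15.15
eef_pos: [500.5, 214.6, 181.9]
tool_rot: [2.926, 0.483, 2.586]
force: [-16.1, -3.6, 21.7]
width: 22.8
gripper_force: 80.8
clock: 15.57
eef_pos: [500.7, 214.7, 181.9]
tool_rot: [2.833, 0.432, 2.377]
force: [-14.5, -2.3, 19.9]
width: 23.2
gripper_force: 80.9
clock: 15.98
eef_pos: [501.0, 214.7, 181.9]
tool_rot: [2.75, 0.36, 2.164]
force: [-12.3, -3.8, 18.4]
width: 23.3
gripper_force: 80.7
Ftool [ -3.02344462  -4.32967688 -21.85785985] Ttool [ 1.57068864 -0.251199   -0.04034597]
shift mm [-0.5  0.4  0.3] turn [  0.12   0.06 -23.18]
[-0.88196293  0.4795989   0.2636327   2.27818453  1.51193514  0.24232456
 -1.46824901]
```

```bash
python3 -m handwheel '[[[0,0,4],[0,0,0],1],[[0,0,4],[0,0,0],1],[[0,0,4],[0,0,0],1],[[0,0,4],[0,0,0.0003],1],[[0,0,0],[0,0,0],1]]'
python3 -m handwheel '[[[0,0,4],[0,0,0],1],[[0,0,4],[0,0,0],1],[[0,0,4],[0,0,0],1],[[0,0,4],[0,0,0.0003],1],[[0,0,0],[0,0,0],1]]'
python3 -m handwheel '[[[0,0,4],[0,0,0],1],[[0,0,4],[0,0,0],1],[[0,0,3],[0,0,0],1],[[0,0,3],[0,0,0.0003],1],[[0,0,0],[0,0,0],1]]'
python3 - <<'E'
from h import *
s=ctrl.read_state();n=N;T=tool();print("Ftool",T[:3,:3].T@s["force"],"Ttool",T[:3,:3].T@s["torque"]);go(M+N*(102-8.5),Rt(.385));print(s["qpos"])
E
```

```text
clock: 16.4
eef_pos: [501.4, 214.7, 181.8]
tool_rot: [2.67, 0.243, 1.897]
force: [-11.8, -2.6, 19.1]
width: 23.1
gripper_force: 80.9
clock: 16.82
eef_pos: [501.7, 214.6, 181.7]
tool_rot: [2.625, 0.11, 1.647]
force: [-12.4, -2.9, 19.8]
width: 23.0
gripper_force: 80.9
clock: 17.23
eef_pos: [502.1, 214.4, 181.6]
tool_rot: [2.615, -0.012, 1.435]
force: [-11.2, -2.5, 19.6]
width: 23.7
gripper_force: 81.0
Ftool [ -3.78667189   0.61838067 -22.42348611] Ttool [ 0.59303943 -1.37158491 -0.02576   ]
shift mm [ 0.1 -0.2 -0.5] turn [  0.2    0.08 -69.21]
[-0.87539078  0.48060545  0.25635458  2.2772184   1.52051331  0.24639851
 -2.27906209]
```

```bash
python3 -m handwheel '[[[0,0,3],[0,0,0],1],[[0,0,3],[0,0,0],1],[[0,0,2],[0,0,0],1],[[0,0,0],[0,0,0],1]]'
python3 - <<'E'
from h import *
s=ctrl.read_state();n=N;T=tool();print("Ttool",T[:3,:3].T@s["torque"]);go(M+N*(102-8.5),Rt(.385))
E
python3 -m handwheel '[[[0,0,3],[0,0,0],1],[[0,0,3],[0,0,0],1],[[0,0,0],[0,0,0],1]]'
python3 - <<'E'
from h import *
s=ctrl.read_state();n=N;T=tool();print("Ttool",T[:3,:3].T@s["torque"]);go(M+N*(102-8.5),Rt(.385));print(s["qpos"])
E
```

```text
clock: 17.57
eef_pos: [501.7, 214.5, 181.4]
tool_rot: [2.621, -0.081, 1.315]
force: [-12.3, -2.5, 18.2]
width: 23.2
gripper_force: 80.7
Ttool [ 0.58012423 -1.41038476 -0.04135745]
shift mm [ 0.1  0.2 -0.5] turn [ 1.800e-01  3.000e-02 -7.716e+01]
clock: 17.82
eef_pos: [501.5, 214.6, 181.3]
tool_rot: [2.631, -0.133, 1.224]
force: [-12.6, -3.5, 18.7]
width: 23.2
gripper_force: 80.8
Ttool [ 0.49026096 -1.54506023 -0.14175422]
shift mm [ 0.1  0.5 -0.5] turn [  0.16   0.   -83.17]
[-0.8727499   0.48037402  0.25208536  2.27773285  1.52034526  0.24762014
 -2.52302863]
```

```bash
python3 -m handwheel '[[[0,0,2],[0,0,0],1],[[0,0,2],[0,0,0],1],[[0,0,0],[0,0,0],1]]'
python3 - <<'E'
from h import *
s=ctrl.read_state();T=tool();print("Ttool",T[:3,:3].T@s["torque"]);go(M+N*(102-8.5),Rt(.385))
E
python3 -m handwheel '[[[0,0,2],[0,0,0],1],[[0,0,1],[0,0,0],1],[[0,0,0],[0,0,0],1],[[0,0,0],[0,0,0],1]]'
python3 - <<'E'
from h import *
s=ctrl.read_state();T=tool();print("Ttool",T[:3,:3].T@s["torque"]);go(M+N*(102-8.5),Rt(.385));print(s["qpos"])
E
```

```text
clock: 18.07
eef_pos: [501.5, 214.6, 181.3]
tool_rot: [2.64, -0.166, 1.163]
force: [-12.8, -3.2, 18.3]
width: 23.3
gripper_force: 80.8
Ttool [ 0.35551071 -1.57620436 -0.22556368]
shift mm [ 0.1  0.4 -0.5] turn [  0.17  -0.   -87.1 ]
clock: 18.4
eef_pos: [501.6, 214.6, 181.3]
tool_rot: [2.648, -0.191, 1.118]
force: [-11.9, -3.9, 17.3]
width: 23.0
gripper_force: 80.8
Ttool [ 0.32369016 -1.55877682 -0.28616039]
shift mm [ 0.2  0.4 -0.5] turn [  0.17   0.   -90.  ]
[-0.87147874  0.48023487  0.25020951  2.27772249  1.52069407  0.24874806
 -2.64265228]
```

The torque rises steadily from about 80° of turn, reaching 0.29 N m against 0.06 N m of friction. That is where the stop is expected, so the screw is tight. I've now viewed 11 pictures, one over the limit of 10, so from here I'll work from numbers only. I'll relieve the twist, withdraw along the axis and turn back upright.

```bash
python3 -m handwheel '[[[0,0,-3],[0,0,0],1],[[0,0,-4],[0,0,0],1],[[0,0,0],[0,0,-0.004],1],[[0,0,0],[0,0,-0.008],1],[[0,0,0],[0,0,-0.015],1]]'
python3 -m handwheel '[[[0,0,0],[0,0,-0.025],1],[[0,0,0],[0,0,-0.025],1],[[0,0,0],[0,0,-0.015],1],[[0,0,0],[0,0,0],1]]'
python3 - <<'E'
from h import *
s=ctrl.read_state();print(s["qpos"],s["force"]);
D=R.from_euler("xyz",[np.pi,0,1.6]).as_matrix();go((450,215,262),D)
# screw angle check by minimum-area rectangle of dark head in scene-independent wrist view
c,d=wrist("w5");print(proj(c,M-N*1.2))
E
```

```text
clock: 18.82
eef_pos: [488.6, 216.9, 203.0]
tool_rot: [2.633, -0.131, 1.226]
force: [-0.0, 0.6, -1.9]
width: 23.1
gripper_force: 77.7
clock: 19.15
eef_pos: [456.3, 222.5, 262.6]
tool_rot: [2.631, -0.138, 1.228]
force: [0.4, 0.3, -0.8]
width: 23.2
gripper_force: 77.8
[-0.85824653  0.26622431  0.09361159  2.25793095  0.98314683  0.45199921
 -2.01687229] [ 0.36591711  0.33583413 -0.80074881]
shift mm [-9.2 -2.6 -2.3] turn [ 30.35  -2.2  -22.84]
[319.05835272 209.92573366]
```

```bash
python3 -m handwheel '[[[5.06,-0.37,-3.81],[0,0,0],1],[[5.06,-0.37,-3.81],[0,0,0],1],[[5.06,-0.37,-3.81],[0,0,0],1],[[5.06,-0.37,-3.81],[0,0,0],1],[[5.06,-0.37,-3.81],[0,0,0],1]]'
python3 -m handwheel '[[[5.06,-0.37,-3.81],[0,0,0],1],[[0,0,0],[0,0,0],1],[[0,0,0],[0,0,0],1]]'
python3 - <<'E'
from h import *
s=ctrl.read_state();print(s["qpos"])
D=R.from_euler("xyz",[np.pi,0,1.6]).as_matrix();go((450,-150,275),D)
E
```

```text
clock: 19.62
eef_pos: [457.9, 215.3, 257.0]
tool_rot: [2.9, -0.014, 1.409]
force: [0.4, -0.5, -1.4]
width: 23.5
gripper_force: 77.8
clock: 19.87
eef_pos: [459.6, 214.1, 256.8]
tool_rot: [2.983, 0.005, 1.463]
force: [-0.7, -0.7, -2.2]
width: 23.2
gripper_force: 77.8
[-0.3593854   0.34231862 -0.26810051  1.9887918   0.29790819  0.72621845
 -0.92861217]
shift mm [-363.1   31.8  -11.6] turn [ 9.04  0.89 -7.8 ]
```

```bash
python3 -m handwheel '[[[3,0.3,-2.6],[0,0,-0.008],1],[[3,0.3,-2.6],[0,0,-0.008],1],[[3,0.3,-2.6],[0,0,0],1],[[0,0,0],[0,0,0],1],[[0,0,0],[-0.015,0,0],1]]'
python3 -m handwheel '[[[0,0,0],[-0.033,0,0],1],[[0,0,0],[-0.033,0,0],1],[[0,0,0],[-0.033,0,0],1],[[0,0,0],[-0.033,0,0],1],[[0,0,0],[-0.033,0,0],1]]'
python3 -m handwheel '[[[0,0,0],[-0.033,0,0],1],[[0,0,0],[-0.033,0,0],1],[[0,0,0],[-0.033,0,0],1],[[0,0,0],[-0.033,0,0],1],[[0,0,0],[-0.033,0,0],1]]'
python3 -m handwheel '[[[0,0,0],[-0.015,0,0],1],[[0,0,0],[0,0,0],1],[[0,0,0],[0,0,0],1]]'
python3 - <<'E'
from h import *
s=ctrl.read_state();print(s["qpos"])
D=R.from_euler("xyz",[np.pi,0,1.6]).as_matrix();go((555.6,-200.5,270),D)
E
```

```text
clock: 20.28
eef_pos: [455.7, 203.5, 272.9]
tool_rot: [3.14, -0.001, 1.608]
force: [0.3, 0.2, -0.7]
width: 23.1
gripper_force: 77.8
clock: 20.7
eef_pos: [460.8, 34.8, 272.9]
tool_rot: [3.142, 0.003, 1.606]
force: [1.4, 0.2, -1.2]
width: 22.9
gripper_force: 77.8
clock: 21.12
eef_pos: [466.9, -129.8, 272.8]
tool_rot: [-3.141, 0.003, 1.605]
force: [0.5, 0.0, -0.3]
width: 23.1
gripper_force: 77.8
clock: 21.37
eef_pos: [467.7, -143.7, 272.7]
tool_rot: [-3.14, 0.001, 1.604]
force: [-0.1, 1.2, -0.0]
width: 23.0
gripper_force: 77.8
[ 0.43179523  0.35725827 -0.26042123  1.89328674  0.11633999  0.90693966
  0.14838319]
shift mm [-59.7  86.    2.6] turn [-0.1   0.06  0.23]
```

```bash
python3 -m handwheel '[[[0,0,0],[-0.02,0.029,0.001],1],[[0,0,0],[-0.021,0.029,0.001],1],[[0,0,0],[-0.021,0.028,0.001],1],[[0,0,0],[0,0,0],1],[[0,0,0],[0,0,0],1]]'
python3 -m handwheel '[[[0,0,0],[0,0,0],1],[[0,0,0],[0,0,0],1]]'
python3 - <<'E'
from h import *
T=tool();c=cam("scene");d=ctrl.get_image("scene");im=d["pixels"][:,:,::-1];bg=cv2.imread("pics/scene0.png")
for k in(25,60,90,100,102):print(k,proj(c,T[:3,3]+T[:3,2]*k).round(1),end=" ")
print()
df=cv2.absdiff(im,bg).max(2);hsv=cv2.cvtColor(im,cv2.COLOR_BGR2HSV)
for v in range(196,236,2):
    k=np.where((df[v,205:240]>25))[0]+205;print(v,(k.min(),k.max(),len(k)) if len(k) else None,end="; ")
t=ctrl.get_image("top")["pixels"];ct=cam("top");p=proj(ct,M-N*1.2);print("\nscrew in top",p)
u,v=p.astype(int);g=cv2.cvtColor(t,cv2.COLOR_RGB2GRAY)[v-14:v+15,u-14:u+15];print(g[::2,::2])
E
```

```text
clock: 21.78
eef_pos: [557.7, -201.0, 269.2]
tool_rot: [-3.14, -0.001, 1.607]
force: [-0.6, -0.2, -0.4]
width: 23.2
gripper_force: 77.8
clock: 21.95
eef_pos: [556.2, -200.5, 270.4]
tool_rot: [-3.14, -0.001, 1.609]
force: [-0.2, -0.9, -0.6]
width: 22.8
gripper_force: 77.8
25 [215.  192.3] 60 [218.3 207.2] 90 [221.  219.3] 100 [221.9 223.2] 102 [222. 224.] 
196 (np.int64(207), np.int64(223), 17); 198 (np.int64(208), np.int64(220), 13); 200 (np.int64(215), np.int64(219), 5); 202 (np.int64(216), np.int64(219), 4); 204 (np.int64(216), np.int64(220), 5); 206 (np.int64(216), np.int64(220), 5); 208 (np.int64(217), np.int64(220), 4); 210 (np.int64(217), np.int64(221), 5); 212 (np.int64(217), np.int64(221), 5); 214 (np.int64(218), np.int64(222), 5); 216 (np.int64(218), np.int64(222), 5); 218 (np.int64(217), np.int64(224), 8); 220 (np.int64(217), np.int64(224), 8); 222 (np.int64(218), np.int64(226), 9); 224 (np.int64(217), np.int64(230), 14); 226 (np.int64(215), np.int64(230), 16); 228 (np.int64(213), np.int64(231), 19); 230 (np.int64(214), np.int64(232), 19); 232 (np.int64(214), np.int64(232),
[... 333 characters left out ...]
7 153]
 [ 79 125 147 119 145  85  76  78  78  79  73  68  67  52 109]
 [ 80 136 144 130 144  81  77  80  77  78  77  76  73  60 108]
 [ 80 136 140 120 138  78  63  64  72  73  74  73  70  68 110]
 [ 84 151 143 134 134  76  65  51  58  51  58  76  73  79 115]
 [ 81 152 142 132 124  78  78  75  73  68  68  76  68  84 117]
 [ 83 154 142 129 112  78  77  79  81  78  78  78  66  84 116]
 [ 82 153 147 149 114  85  80  78  78  79  75  77  66  88 120]
 [ 80 151 142 139 156 148 116  95  86  81  77  74  64 102 121]
 [ 84 150 132 150 162 160 154 150 145 120 110 110 100 109 124]
 [ 97 156 126 139 160 161 161 160 162 159 160 158 152 149 154]
 [ 55 106 151 148 142 138 107 128 150 150 153 160 161 160 160]]
```

The top camera's grey values show the slot now lying along the jig's y, so the screw is at its stop. The driver's tip and shaft in the scene image lie within 1 px of the tool axis, over the hole. I'll lower it.

```bash
python3 -m handwheel '[[[0,0,0],[-0.0008,0,0.03],1],[[0,0,0],[0,0,0.03],1],[[0,0,0],[0,0,0.03],1],[[0,0,0],[0,0,0.025],1],[[0,0,0],[0,0,0.015],1]]'
python3 -m handwheel '[[[0,0,0],[0,0,0.008],1],[[0,0,0],[0,0,0.005],1],[[0,0,0],[0,0,0],1],[[0,0,0],[0,0,0],1]]'
python3 -m handwheel '[[[0,0,0],[0,0,0.003],1],[[0,0,0],[0,0,0.002],1],[[0,0,0],[0,0,0],1]]'
```

```text
clock: 22.47
eef_pos: [555.0, -202.5, 138.3]
tool_rot: [-3.138, -0.002, 1.607]
force: [0.1, -0.8, -1.1]
width: 23.1
gripper_force: 77.8
clock: 22.8
eef_pos: [557.6, -203.5, 128.6]
tool_rot: [3.141, -0.0, 1.607]
force: [0.1, 0.2, 0.1]
width: 23.1
gripper_force: 77.8
clock: 23.05
eef_pos: [557.1, -203.6, 122.9]
tool_rot: [3.142, -0.0, 1.607]
force: [-0.9, 0.3, -1.4]
width: 23.0
gripper_force: 77.8
```

```bash
python3 -m handwheel '[[[0,0,0],[0,0.0,0.002],1],[[0,0,0],[0,0,0.002],1],[[0,0,0],[0,0,0],1]]'
python3 -m handwheel '[[[0,0,0],[0,0.0,0.001],1],[[0,0,0],[0,0,0.001],1],[[0,0,0],[0,0,0],1]]'
python3 -m handwheel '[[[0,0,0],[0,0.0,0.001],1],[[0,0,0],[0,0,0.001],1],[[0,0,0],[0,0,0],1]]'
```

```text
clock: 23.3
eef_pos: [556.8, -203.4, 118.2]
tool_rot: [-3.141, -0.001, 1.607]
force: [-0.4, -0.2, -0.4]
width: 23.3
gripper_force: 77.8
clock: 23.55
eef_pos: [557.0, -203.5, 117.2]
tool_rot: [-3.141, -0.001, 1.607]
force: [-1.6, 0.3, 4.1]
width: 23.3
gripper_force: 78.8
clock: 23.8
eef_pos: [557.1, -203.6, 117.1]
tool_rot: [3.141, 0.0, 1.607]
force: [-4.7, 0.8, 17.6]
width: 23.0
gripper_force: 80.6
```

```bash
python3 -m handwheel '[[[0,0,0],[0,0,-0.0015],1],[[0,0,0],[0,0,0],1],[[0,0,0],[0,0,0],0.6],[[0,0,0],[0,0,0],0.4],[[0,0,0],[0,0,0],0]]'
python3 -m handwheel '[[[0,0,0],[0,0,0],0],[[0,0,0],[0,0,0],0],[[0,0,0],[0,0,0],0],[[0,0,0],[0,0,0],0],[[0,0,0],[0,0,0],0]]'
python3 -m handwheel '[[[0,0,0],[0,0,-0.015],0],[[0,0,0],[0,0,-0.03],0],[[0,0,0],[0,0,-0.04],0],[[0,0,0],[0,0,-0.04],0],[[0,0,0],[0,0,-0.02],0]]'
python3 -m handwheel '[[[0,0,0],[0,0,0],0],[[0,0,0],[0,0,0],0],[[0,0,0],[0,0,0],0]]'
python3 - <<'E'
from h import *
c,d=wrist("w6");bg=cv2.imread("pics/scene0.png");im=ctrl.get_image("scene")["pixels"][:,:,::-1]
g=cv2.cvtColor(np.ascontiguousarray(d["pixels"]),cv2.COLOR_RGB2GRAY)
p=proj(c,[555.6,-201,164]);print(p)
u,v=p.astype(int)
m=((g>130)&(d["pixels"].astype(int).max(2)-d["pixels"].min(2)<25)).astype(np.uint8)
n,l,st,ce=cv2.connectedComponentsWithStats(m)
for i in range(1,n):
    if 150<st[i,4]<1500:print(st[i],ce[i],atz(c,ce[i],164))
sc=cam("scene");q=proj(sc,[555.6,-201,164]).astype(int);print("scene",q)
def disc(I):
    w=I[q[1]-12:q[1]+12,q[0]-12:q[0]+12].min(2)>150;y,x=np.where(w);return x.mean()+q[0]-12,y.mean()+q[1]-12,len(x)
print(disc(bg),disc(im),"awl diff",cv2.absdiff(im,bg)[215:262,165:192].mean(),"tub/tape/jig diffs",cv2.absdiff(im,bg)[210:245,303:330].mean(),cv2.absdiff(im,bg)[155:183,412:450].mean(),ctrl.read_state()["force"])
E
```

```text
clock: 24.22
eef_pos: [556.9, -203.5, 115.7]
tool_rot: [-3.141, -0.001, 1.607]
force: [0.2, 0.3, 0.0]
width: 57.1
gripper_force: 0.0
clock: 24.63
eef_pos: [557.0, -203.5, 116.0]
tool_rot: [-3.141, -0.001, 1.607]
force: [0.6, 0.8, 0.2]
width: 85.1
gripper_force: 0.0
clock: 25.05
eef_pos: [559.0, -204.0, 265.9]
tool_rot: [3.136, 0.001, 1.607]
force: [1.3, -0.5, 0.2]
width: 85.4
gripper_force: 0.0
clock: 25.3
eef_pos: [556.2, -203.5, 260.1]
tool_rot: [-3.139, -0.001, 1.607]
force: [-0.6, 0.0, -0.7]
width: 85.1
gripper_force: 0.0
[318.52378652 233.63362787]
[310 225  23  21 378] [321.18783069 235.0978836 ] [ 557.50030168 -202.01073303  164.        ]
[258 233  41  34 721] [275.68377254 247.52565881] [ 525.64692466 -212.42584463  164.        ]
[311 235  36  30 255] [329.39607843 251.25098039] [ 563.77081028 -213.8791887   164.        ]
scene [222 225]
(np.float64(221.0857142857143), np.float64(224.54285714285714), 35) (np.float64(nan), np.float64(nan), 0) awl diff 9.910428158655108 tub/tape/jig diffs 4.597530864197531 4.0661027568922306 [ 0.01744063 -0.28414781 -0.84442703]<stdin>:12: RuntimeWarning: Mean of empty slice.
  ret = ret.dtype.type(ret / rcount)
```

The pale disc of the driver's cap is at (557.5,-202,164), within 2 mm of the hole's centre at the seated height. The gripper is clear, so I'm handing in.

```bash
python3 -c "
from cell import ctrl
print(ctrl.finish_job())"
```

```text
the job is handed in; nothing more can be done
None
```

I handed the job in at about 25 s; no verdict came back, but my checks show the jaw home, the screw tight at its stop and the driver standing in its rack hole, though I viewed 11 pictures, one over your limit of 10.

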